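# Hang the rinsing basket on the side-opening hook

### The job

Pick up the little steel rinsing basket by its wooden grip and hang it on the drip stand: bring its crossbar into the hook from the open side, push it back gently against the spring tongue until it is over the throat, and lower it fully home so that the tongue springs back over it. Keep the basket upright, never press it against the stand with more than about 10 N, leave the other things on the bench where they are, and let go with the basket hanging still.

Things in the scene. Friction and masses are not known exactly. Their poses are not given: they have to be found in the camera images.
- basket: Loose round steel basket, 0.18 to 0.33 kg, 76 mm across, 36 mm high, cast rings fixed in it. Origin: centre of its underside, z up. A round stem 8 mm thick rises from its middle, through a level round crossbar 8 mm thick and 76 mm long (along the basket's x), to a square wooden grip 24 x 24 mm (faces along x and y), 165 to 215 mm above the origin.
- basket_bar (a point): Centre of the basket's crossbar, 120 mm above the basket's underside; same axes as the basket.
- stand: Fixed steel drip stand. Origin on the bench, z up; its y axis is the way into the hook, which opens towards -y. Post at y = 93 to 115 mm, 184 mm tall, nothing higher. Tray below: 130 (x) x 220 (y: -100 to 120) mm, floor 8 mm thick, side rims 14 mm high. Hook: two equal upright plates 8 mm thick centred at x = -20 and +20 mm; the stem goes between them, the crossbar lies across both, parallel to x.
- stand_sill (a point): Point at sill height, 160 mm above the stand's origin; stand's axes. The plates are on a head clamped anywhere from 28 mm nearer (-y) to 28 mm further (+y) along the stand: it does not yield, and no reading tells where it is. With the head centred this point is the middle of the throat's mouth. Slot from the sill (160 mm) up to the lip's underside (176); lip's top 183 mm above the bench.
- stand_throat (a point): Nominal middle of the throat's floor, 147 mm above the stand's origin (shifts with the head, unread). Along y from the throat's middle: flat sill -40 to -6, throat -6 to +6 mm, hard back wall from +6 on, from the floor up to the lip; the lip covers -18 to +6, so no entry from above. Crossbar centre: 164 mm high on the sill, 151 when home.
- stand_tongue (a point): Nominal middle of the spring tongue's front (shifts with the head, unread): two joined dark steel strips 5 mm thick at x = -27.5 and +27.5 mm, 162 to 173 mm high, across the slot with fronts 3 mm before the throat's middle. Crossbar pushes them to +y: 2 N at first, 0.35 N more per mm; over the throat after 5 to 9 mm (4 to 5.5 N), then the back wall. They spring out over the lowered bar.
- bench_block: Loose flat steel bench block, 60 x 60 x 22 mm, a bystander. Origin: centre of its underside.
- jar: Loose amber glass jar with a black cap, 52 mm across, 70 mm high, a bystander. Origin: centre of its underside.
- mallet: Loose small hammer, 220 mm long, lying on the bench, a bystander. It lies along its x axis; origin on its underside.
Mind the look-alikes: they are no part of the job. What is meant by the basket is not blue or purple, and is the larger of those in its own colour.

How it is judged (in metres and radians):
On the way, in this order (a step that is already met when the one before it is completed fails the run):
1. the basket is lifted off the bench (crossbar more than 135 mm above the bench) (height (world z) of basket_bar above 0.135 m), for 0.1 s.
2. the crossbar is in the side slot of the hook, above the sill and below the lip (z of basket_bar in the frame of stand between 0.159 and 0.176 m and y of basket_bar in the frame of stand between -0.038 and 0.038 m and x of basket_bar in the frame of stand between -0.016 and 0.016 m), for 0.1 s.
At the end, for the whole second after the job is handed in: The basket hangs still from its crossbar down in the throat: crossbar centre 145 to 156 mm above the stand's foot (home is 151), within 36 mm in y and 16 mm in x of the stand's origin, parallel to the stand's x within 0.25 rad, basket upright within 0.15 rad, slower than 0.04 m/s and 0.4 rad/s (z of basket_bar in the frame of stand between 0.145 and 0.156 m and y of basket_bar in the frame of stand between -0.036 and 0.036 m and x of basket_bar in the frame of stand between -0.016 and 0.016 m and angle between basket's own z axis and vertical below 0.15 rad and angle between the x axis of basket and the x axis of stand, either way round below 0.25 rad and linear speed of basket below 0.04 m/s and angular speed of basket below 0.4 rad/s); the robot touches nothing.
It fails at once if the basket is pressed or knocked against the stand with more than 14 N (contact force between basket and stand above 14 N).
It fails at once if the basket is tipped by more than 0.6 rad (angle between basket's own z axis and vertical above 0.6 rad).
It fails at once if the bench block is moved by more than 25 mm (distance of bench_block from where it was at the start of the episode above 0.025 m).
It fails at once if the jar is moved by more than 25 mm (distance of jar from where it was at the start of the episode above 0.025 m).
It fails at once if the hammer is moved by more than 25 mm (distance of mallet from where it was at the start of the episode above 0.025 m).
It also fails if it takes over 56 s, if anything falls off the work surface, if the arm or the gripper's body presses on something with over 40 N, if the wrist force passes 120 N, or if a joint passes its speed limit or range.

### The arm

A 6-joint arm with a two-finger parallel gripper is mounted at the origin on the work surface. World frame = base frame: x ahead of the robot, y to its left, z up, the work surface at z = 0. Lengths are in mm, angles in rad, forces in N, time in s.
With the tool pointing down it reaches from about 275 to 1000 mm from the base axis. Payload 8.4 kg.
Tool frame: the origin (TCP) lies at the very end of the fingers, on their centre line; the grasp point (between the pads) lies 19 mm behind it; z points along the fingers, y is the direction in which the jaws open and shut (so a half turn about z gives the same grasp; the last joint's range is limited). The gripper opens to 85 mm and grips with 20 to 120 N. Pads are 22 mm wide; open, the fingers measure 114 mm over their backs; the gripper's body (76 mm by 85 mm) begins 54 mm behind the grasp point. The pads swing forward as they close: fully open they stand 13 mm farther back than shut.
Start: joints at [-1.123, 0.353, 1.633, -0, 1.155, -0.002], TCP at [271.74, -562.837, 231.281] pointing down, gripper open.
Joint ranges: [-2.63, 2.63], [-0.92, 2.1], [0.06, 2.66], [-1.3, 4.44], [0, 2.69], [-3.02, 3.02]. Speed limits (rad/s): [2.22, 2.22, 2.79, 3.14, 3.14, 3.14].

### API

Orientations are given as [roll, pitch, yaw] about the fixed x, y, z axes, in that order (R = Rz(yaw) Ry(pitch) Rx(roll)).
In Python, from rig import readout, grab_frame, calibration, r gives the robot as it stands. The module is installed in compiled form; this text tells all that it offers.
- The arm moves only by the tool play_rows, never from a script. Its argument "rows" is a list of rows, each a list of 3 entries, a list of its own where there are three numbers: the closure in counts, from 0 (fully open) to 255 (shut), then the shift along the tool's x, y, z in cm, then the turn, a rotation vector about the tool's x, y, z in rad. In form: [[gripper, [dx, dy, dz], [rx, ry, rz]], ...]. A call has 1 to 12 rows; each row is the pose to reach, as a shift and turn from the pose commanded when the call began, along the tool's axes at that moment; what a row does not reach only later rows make up. A row lasts 1/12 s, in which the tool goes at most 41.7 mm and 7.16 degrees, less where a joint would pass 70% of its speed; a pose out of reach is approached as far as the arm can. A call with a gripper value outside its range is refused whole. The fingers move at their own pace and stop on an object; "squeeze" is the grip in N (left out, the last holds). Time passes only in rows, so rows that repeat a pose let the fingers close. It gives the time, the measured TCP pose, the force and the opening at its end, in the units of the state.
- readout.sense(): the state, without advancing time (a new reading comes with each control period).
- grab_frame(name): name is "side" or "top" or "wrist"; returns (picture, depth): 480x640x3 uint8, red, green, blue; 480x640 float32, mm along the optical axis (not along the pixel's ray), 0 where there is no reading.
- calibration(name): a dict with "vfov" (degrees; the focal length in pixels is half the picture's height over the tangent of half this angle, whatever the lens; pixels are square), "cx", "cy" (the principal point, pixels), "k1" (the pictures are not rectified: a ray, as slopes to the right and down, at radius r is drawn at 1 + k1 r^2 times it, then the intrinsics apply), "cam_to_world" (4x4, takes a point from camera to world coordinates). Camera axes: x right, y down, z forward; pixel columns grow to the right and rows downward; lengths in mm; the calibration is good to about 2 mm. A picture is of the moment at which its call begins: read the wrist's pose just before it. calibration takes no time and is no camera call; for the wrist camera it gives the pose at the moment of the call.
- r.sign_off(): hands the job in, once; it reports no verdict.
The state is a dict: "clock": time; "qpos": joint angles; "qvel": joint speeds; "joint_efforts": joint torques, N m; "eef_pos": TCP position; "tcp_rot": TCP orientation; "contact_force": force on the tool from outside, world axes, zero at the start; "wrist_torque": the same for the moment, N m; "opening": opening from 0.0 (shut) to 1.0 (fully open).
Only numpy, scipy, OpenCV 4.12 (cv2) and the standard library are available. Lean on these libraries where they do the work, as an engineer would, in place of code of your own. Each camera call takes 0.05 s, during which the arm holds its last target.

## Working session

There is one attempt and no reset: what is moved stays moved. The work goes in short steps, Python scripts to look and compute and a tool call to move; the robot and the scene stay as the last step left them, time stands still between calls to the robot, and variables do not carry over. Pictures are saved under pics/ and viewed, and the job is handed in when it is done.

Besides the shell and the picture viewer there is one more tool, called after "Emit:" in YAML: its name, and indented under it one key for each argument. play_rows: Moves the arm, as the interface text tells. Its arguments: {"type":"object","properties":{"rows":{"type":"array"},"squeeze":{"type":"number"}},"required":["rows"]}

```bash
mkdir -p pics; cat > h.py <<'E'
import numpy as np, cv2
from rig import readout, grab_frame, calibration, r
def save(n,im): cv2.imwrite('pics/'+n, im[:,:,::-1])
def rays(c,uv):
    uv=np.atleast_2d(np.float64(uv)); f=240/np.tan(np.radians(c['vfov'])/2)
    K=np.array([[f,0,c['cx']],[0,f,c['cy']],[0,0,1]])
    return cv2.undistortPoints(uv[:,None],K,np.array([c['k1'],0,0,0.]))[:,0]
def pts(c,uv,d):
    s=rays(c,uv); p=np.c_[s,np.ones(len(s))]*np.reshape(d,(-1,1)); T=np.array(c['cam_to_world']); return p@T[:3,:3].T+T[:3,3]
def plane(c,uv,z):
    s=rays(c,uv); T=np.array(c['cam_to_world']); d=np.c_[s,np.ones(len(s))]@T[:3,:3].T; o=T[:3,3]
    return o+d*((z-o[2])/d[:,2])[:,None]
E
python3 - <<'E'
from h import *
print(readout.sense())
for n in ['side','top','wrist']:
    c=calibration(n); im,d=grab_frame(n); save(n+'0.png',im); np.savez(n+'0.npz',im=im,d=d,**{k:np.array(v) for k,v in c.items()}); print(n,c)
E
```

```text
{'clock': 0.0, 'qpos': array([-1.12343890e+00,  3.53685989e-01,  1.63414816e+00,  6.44358389e-06,
        1.15521962e+00, -2.43294322e-03]), 'qvel': array([-0.00098353, -0.00061702,  0.00033296, -0.00197099,  0.00029478,
        0.00070075]), 'joint_efforts': array([-7.89381120e-04, -6.05243540e+01, -3.42064226e+01, -1.09091609e-04,
        9.51790949e-03, -1.63374585e-05]), 'eef_pos': array([ 271.50520252, -562.39939243,  230.53205879]), 'tcp_rot': array([-3.14013156e+00, -9.44611010e-06,  4.49787762e-01]), 'contact_force': array([-0.46739388, -0.25836322, -0.08454073]), 'wrist_torque': array([-0.0023259 ,  0.00807681, -0.03990667]), 'opening': 1.003782830708014}
side {'vfov': 51.00540711118001, 'cx': 317.4199348152318, 'cy': 235.8012245711324, 'k1': -0.11286646900958629, 'cam_to_world': array([[-9.87680586e-01, -9.50387082e-02,  1.24316954e-01,
         4.71134203e+02],
       [-1.56021478e-01,  6.59085625e-01, -7.35706081e-01,
         6.46750016e+02],
       [-1.20149615e-02, -7.46038728e-01, -6.65794156e-01,
         7.83249076e+02],
       [ 0.00000000e+00,  0.00000000e+00,  0.
[... 281 characters left out ...]
71283279e-02,  1.22395894e-02,
        -6.95735831e+01],
       [-7.50464040e-03, -1.68219173e-01, -9.85721051e-01,
         7.89957818e+02],
       [ 0.00000000e+00,  0.00000000e+00,  0.00000000e+00,
         1.00000000e+00]])}
wrist {'vfov': 59.79041318205858, 'cx': 317.28371989807306, 'cy': 232.9344418381357, 'k1': -0.024163008106368632, 'cam_to_world': array([[ 4.35788660e-01, -8.59239935e-01, -2.67945848e-01,
         3.40412470e+02],
       [-9.00049003e-01, -4.16091974e-01, -1.29534786e-01,
        -5.29096668e+02],
       [-1.88655769e-04,  2.97614184e-01, -9.54686211e-01,
         3.74381079e+02],
       [ 0.00000000e+00,  0.00000000e+00,  0.00000000e+00,
         1.00000000e+00]])}
```

View pics/side0.png

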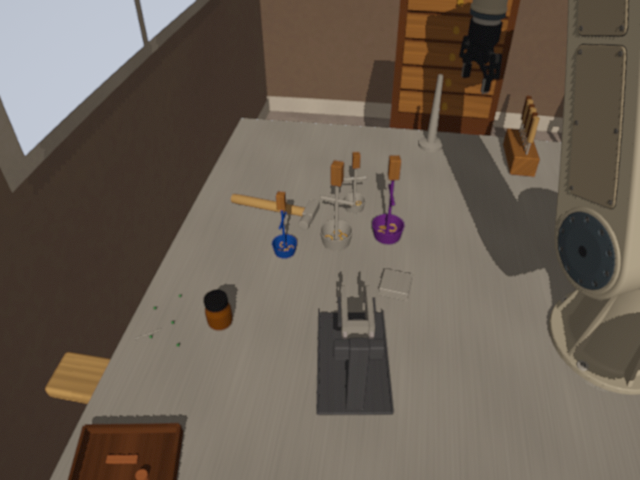

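View pics/top0.png

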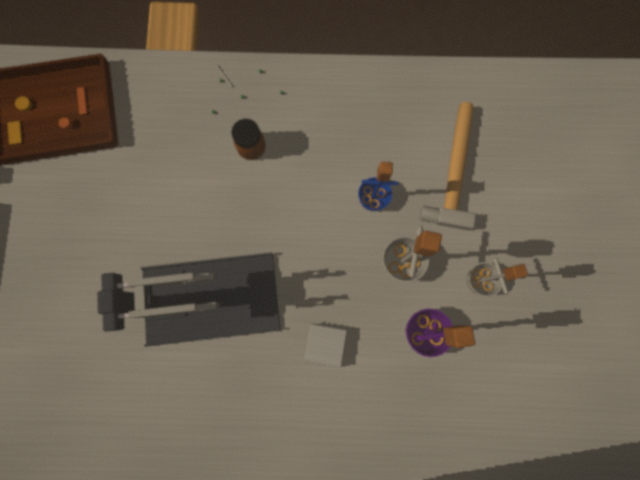

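```bash
python3 - <<'E'
from h import *
a=np.load('top0.npz');b=np.load('side0.npz')
save('c1.png',cv2.resize(a['im'][200:320,360:560],None,fx=4,fy=4,interpolation=2))
save('c2.png',cv2.resize(a['im'][235:355,90:290],None,fx=4,fy=4,interpolation=2))
save('c3.png',cv2.resize(b['im'][140:260,250:430],None,fx=4,fy=4,interpolation=2))
save('c4.png',cv2.resize(b['im'][260:420,290:420],None,fx=3.7,fy=3.7,interpolation=2))
E
```

```text
(no output)
```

View pics/c1.png

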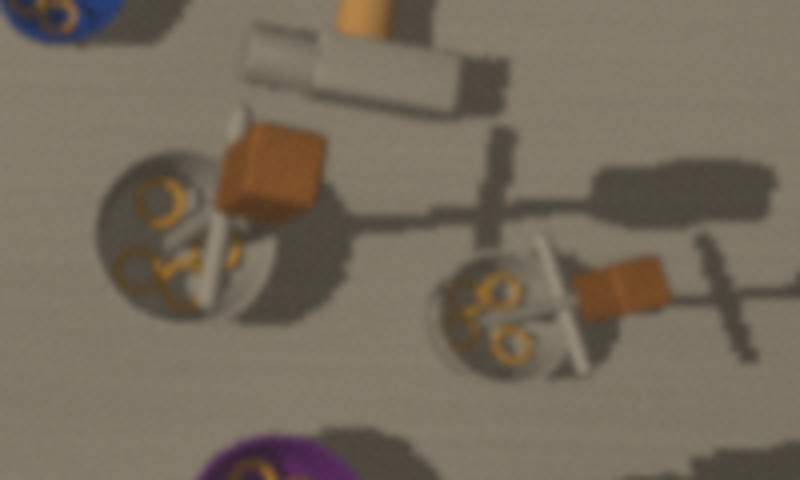

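View pics/c2.png

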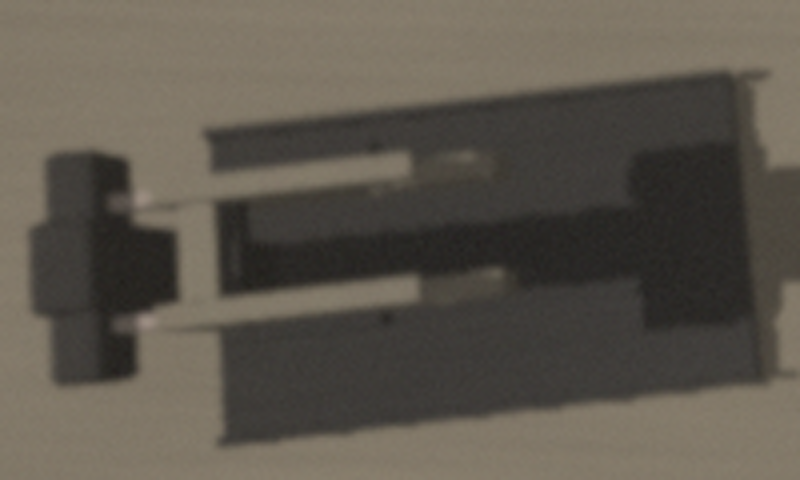

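View pics/c3.png

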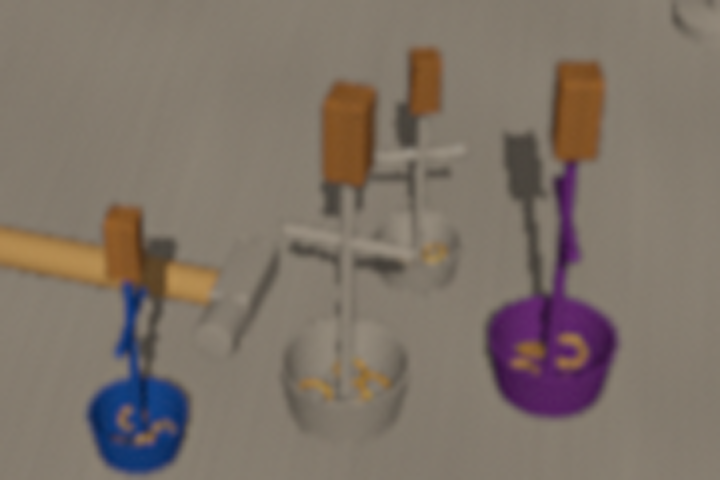

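View pics/c4.png

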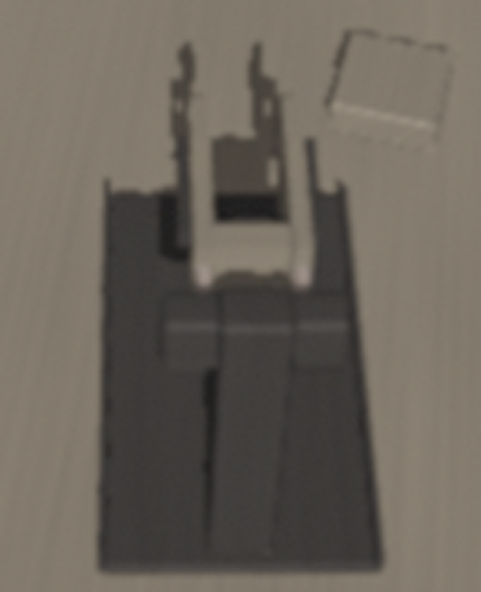

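The steel-coloured candidates are at top-view pixels (407,259) and (488,279). The blue one at (375,194) and the purple one at (430,332) are ruled out by colour. The one at (407,259) is the larger steel basket, so it is the target, and the crops confirm it. Its bar runs roughly up-down in the image, and the mallet head is close by. Next I'll measure positions.

```bash
python3 - <<'E'
from h import *
def load(n):
    a=np.load(n+'0.npz'); c={k:a[k] for k in ['vfov','cx','cy','k1','cam_to_world']}
    for k in ['vfov','cx','cy','k1']: c[k]=float(c[k])
    v,u=np.mgrid[:480,:640]; uv=np.c_[u.ravel(),v.ravel()]
    P=pts(c,uv,a['d'].ravel()).reshape(480,640,3); P[a['d']==0]=np.nan
    return a['im'],a['d'],P,c
for n,box in [('top',(225,265,410,450)),('side',(155,190,325,350))]:
    im,d,P,c=load(n); hsv=cv2.cvtColor(im,cv2.COLOR_RGB2HSV)
    m=np.zeros(d.shape,bool); y0,y1,x0,x1=box
    m[y0:y1,x0:x1]=((hsv[...,0]<16)&(hsv[...,1]>130))[y0:y1,x0:x1]
    q=P[m]; q=q[~np.isnan(q[:,0])]; print(n,'grip',len(q),'z range',np.percentile(q[:,2],[2,50,98]))
    z=q[(q[:,2]>209)&(q[:,2]<222)]; 
    if len(z)>5: print(len(z),z.mean(0),cv2.minAreaRect(z[:,:2].astype(np.float32)))
im,d,P,c=load('top')
# bar points: z 110..130 near target
m=np.zeros(d.shape,bool); m[220:285,385:430]=1
m&=(P[...,2]>108)&(P[...,2]<135)
q=P[m]; print('bar top',len(q),np.round(q,0)[:12].tolist()); 
if len(q)>5:
    print(cv2.fitLine(q[:,:2].astype(np.float32),2,0,.01,.01).ravel(), q.mean(0))
imS,dS,PS,cS=load('side')
m=np.zeros(d.shape,bool); m[190:212,315:360]=1
m&=(PS[...,2]>108)&(PS[...,2]<135)
q=PS[m];print('bar side',len(q)); 
if len(q)>5: print(cv2.fitLine(q[:,:2].astype(np.float32),2,0,.01,.01).ravel(), q.mean(0), q.min(0),q.max(0))
# tray
for n in ['top','side']:
    im,d,P,c=load(n); g=im.max(2)
    m=(g<85)&(P[...,2]>-5)&(P[...,2]<25)
    if n=='top': 
        b=np.zeros_like(m); b[240:355,120:290]=1
    else:
        b=np.zeros_like(m); b[300:420,310:400]=1
    q=P[m&b]; print(n,'tray',len(q),np.median(q[:,2]),cv2.minAreaRect(q[:,:2].astype(np.float32)))
    b[...]=0
    if n=='top': b[260:330,90:230]=1
    else: b[260:345,325:390]=1
    for lo,hi in [(177,190),(155,166)]:
        q=P[b&(P[...,2]>lo)&(P[...,2]<hi)]
        print(lo,len(q)); 
        if len(q)>10: print(q.mean(0),q.min(0),q.max(0),cv2.minAreaRect(q[:,:2].astype(np.float32)))
E
```

```text
top grip 484 z range [179.84479695 214.18606737 216.79135862]
352 [ 570.42710165 -204.5294898   214.55386747] ((570.8263549804688, -205.30242919921875), (23.05245590209961, 23.09716033935547), 79.12355041503906)
side grip 279 z range [169.57329927 198.28807058 217.63497123]
89 [ 571.62086017 -199.29949853  214.61303173] ((571.6019287109375, -201.6826629638672), (21.526123046875, 21.251197814941406), 71.28469848632812)
bar top 180 [[608.0, -211.0, 122.0], [609.0, -212.0, 121.0], [608.0, -213.0, 125.0], [607.0, -209.0, 123.0], [607.0, -211.0, 123.0], [606.0, -212.0, 125.0], [607.0, -213.0, 125.0], [607.0, -215.0, 123.0], [606.0, -210.0, 121.0], [605.0, -210.0, 124.0], [606.0, -212.0, 122.0], [606.0, -214.0, 122.0]]
[ 9.8614037e-01 -1.6591313e-01  5.6339484e+02 -2.0420702e+02] [ 563.39481058 -204.207016    122.62751722]
bar side 150
[ 9.8441827e-01 -1.7584267e-01  5.7205273e+02 -2.0344679e+02] [ 572.05272686 -203.446787    122.76139444] [ 536.09915218 -216.46669367  108.02893236] [ 609.3032471  -194.8208184   133.62722208]
top tray 9111 7.4897173637582455 ((501.65869140625, 99.946861267
[... 424 characters left out ...]
47 ] ((498.4429931640625, 133.8006591796875), (74.20339965820312, 127.6736831665039), 9.267973899841309)
side tray 4659 8.951077783111032 ((503.08135986328125, 94.79371643066406), (127.64305114746094, 260.32342529296875), 8.230180740356445)
177 899
[493.18918333 164.0455108  182.46189786] [452.27368532  92.98596096 177.01296698] [526.48354669 212.13965476 186.95118351] ((493.5209045410156, 152.47747802734375), (71.94342041015625, 116.280517578125), 6.552548885345459)
155 171
[494.47965519 147.7779775  160.65824906] [464.6451341   68.73498054 155.0724483 ] [528.79544542 187.08521761 165.95997766] ((500.66796875, 126.71217346191406), (58.80870056152344, 113.44609069824219), 11.828672409057617)
```

```bash
python3 - <<'E'
from h import *
ct=calibration('top'); cs=calibration('side')
A=plane(ct,[[273.7,253.2],[142,267.5],[145.5,345.5],[280.5,330]],14); print('top',A.round(1).tolist())
A8=plane(ct,[[276,280],[278.5,310]],8);print(A8.round(1).tolist())
B=plane(cs,[[318.4,310.5],[316.5,414],[393.5,414],[383.2,310.5]],14); print('side',B.round(1).tolist())
for X in (A,B):
    for i,j in((0,1),(3,2)):
        d=X[j]-X[i]; print('len',np.linalg.norm(d),'yaw',np.degrees(np.arctan2(-d[0],d[1])))
    print('width',np.linalg.norm(X[0]-X[3]),np.linalg.norm(X[1]-X[2]),'mid',X.mean(0))
print('sill',plane(ct,[[214.2,276.2],[218.2,305.5]],160).round(1).tolist(),'lip',plane(ct,[[192.7,275.7],[194.5,307]],183).round(1).tolist())
E
```

```text
top [[577.7, 8.9, 14.0], [547.8, 226.2, 14.0], [422.0, 208.7, 14.0], [452.2, -7.7, 14.0]]
[[533.6, 3.7, 8.0], [484.3, -2.6, 8.0]]
side [[578.3, 15.1, 14.0], [546.9, 236.1, 14.0], [420.3, 217.9, 14.0], [451.8, -3.2, 14.0]]
len 219.3485655527349 yaw 7.832862242117099
len 218.52801640176867 yaw 7.938806217755174
width 126.5647010483453 126.96738469405058 mid [499.94513849 109.02008162  14.        ]
len 223.2617596201522 yaw 8.08810811388876
len 223.32909961287504 yaw 8.116864198701894
width 127.83532973615543 127.94725887856738 mid [499.32086252 116.46989114  14.        ]
sill [[524.3, 72.8, 160.0], [485.5, 64.8, 160.0]] lip [[522.3, 95.4, 183.0], [482.3, 90.1, 183.0]]
```

```bash
python3 - <<'E'
from h import *
c=calibration('side');a=np.load('side0.npz')
uv=np.array([[430,145],[437,110],[440,78],[440,85],[356,158],[394,162],[337,166],[281,196],[520,145]])
print(pts(c,uv,[a['d'][v,u] for u,v in uv]).round(0).tolist())
def mv(p,yaw):
    s=readout.sense();from scipy.spatial.transform import Rotation as R
    Rm=R.from_euler('xyz',s['tcp_rot']).as_matrix(); return (Rm.T@(np.array(p)-s['eef_pos'])/10).round(2)
print(mv([571.3,-204.3,280],0))
E
cat >> h.py <<'E'
from scipy.spatial.transform import Rotation as R
def mv(p,yaw):
    s=readout.sense();A=R.from_euler('xyz',s['tcp_rot'])
    t=(A.as_matrix().T@(np.array(p)-s['eef_pos'])/10)
    B=R.from_euler('xyz',[np.pi,0,yaw]); return t.round(2),(A.inv()*B).as_rotvec().round(3)
E
```

```text
[[354.0, -638.0, 15.0], [347.0, -654.0, 120.0], [352.0, -653.0, 215.0], [349.0, -651.0, 196.0], [543.0, -326.0, 153.0], [458.0, -231.0, 212.0], [571.0, -195.0, 215.0], [680.0, -150.0, 161.0], [113.0, -597.0, 64.0]]
[ 42.56 -19.23  -4.91]
```

Emit:
play_rows:
  rows:
    - [0,[2,-1,-4],[0,0,0.05]]
    - [0,[5,-2.5,-7],[0,0,0.12]]
    - [0,[8.5,-4,-7.5],[0,0,0.22]]
    - [0,[12,-5.5,-7.5],[0,0,0.32]]
    - [0,[15.5,-7,-7.5],[0,0,0.42]]
    - [0,[19,-8.6,-7.5],[0,0,0.52]]
    - [0,[22.5,-10.2,-7.5],[0,0,0.62]]
    - [0,[26,-11.8,-7.5],[0,0,0.62]]
    - [0,[29.5,-13.4,-7.5],[0,0,0.62]]
    - [0,[33,-15,-7.5],[0,0,0.62]]
    - [0,[36,-16.4,-7.5],[0,0,0.62]]
    - [0,[37.6,-17,-7.5],[0,0,0.62]]

```text
clock: 1.15
eef_pos: [538.2, -243.1, 306.1]
tcp_rot: [-3.14, -0.0, -0.168]
contact_force: [0.1, -1.1, -0.5]
opening: 0.999
```

```bash
python3 - <<'E'
from h import *
s=readout.sense();print(s['clock'],s['eef_pos'],s['tcp_rot'])
c=calibration('wrist');im,d=grab_frame('wrist');save('w1.png',im)
v,u=np.mgrid[:480,:640];P=pts(c,np.c_[u.ravel(),v.ravel()],d.ravel());P=P[d.ravel()>0];
hsv=cv2.cvtColor(im,cv2.COLOR_RGB2HSV)[d>0]
m=(hsv[:,0]<16)&(hsv[:,1]>120)&(P[:,2]>208)&(P[:,2]<222)&(np.hypot(P[:,0]-571,P[:,1]+204)<40)
q=P[m];print(len(q))
if len(q)>9: print(q.mean(0),cv2.minAreaRect(q[:,:2].astype(np.float32)))
m=(P[:,2]>114)&(P[:,2]<128)&(np.hypot(P[:,0]-571,P[:,1]+204)<45);q=P[m];print(len(q),cv2.minAreaRect(q[:,:2].astype(np.float32)) if len(q)>9 else'')
print(mv([571.3,-204.3,280],-.17))
E
```

```text
1.15 [ 538.19821124 -243.05913389  306.06826881] [-3.14046061e+00 -5.72946252e-05 -1.68181617e-01]
1695
[ 572.41057441 -206.72623578  215.42554306] ((571.61767578125, -206.05856323242188), (23.85869598388672, 24.173744201660156), 80.05110168457031)
490 ((571.748046875, -206.18490600585938), (7.863483428955078, 74.60771942138672), 79.9852066040039)
(array([ 2.51, -4.26,  2.61]), array([-0.002, -0.001,  0.003]))
```

View pics/w1.png

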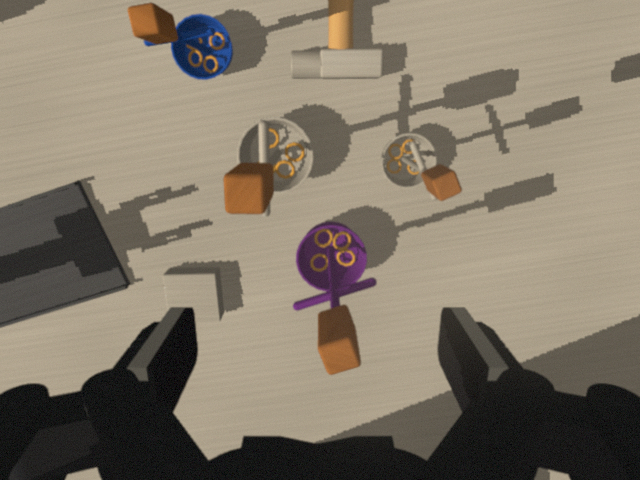

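```bash
python3 - <<'E'
from h import *
s=readout.sense();print(s['clock'],s['eef_pos'],s['tcp_rot'],s['qvel'].round(3))
print(mv([571.7,-206,260],-.1745))
E
```

```text
1.2 [ 539.40290525 -242.19866822  305.99787851] [-3.13971713e+00 -7.46516065e-04 -1.67395540e-01] [-0.059 -0.013  0.021 -0.019  0.002 -0.074]
(array([ 2.58, -4.1 ,  4.61]), array([-0.002, -0.001,  0.007]))
```

Emit:
play_rows:
  rows:
    - [0,[1,-2,0],[0,0,0]]
    - [0,[2,-3.4,1],[0,0,0.007]]
    - [0,[2.6,-4.1,3],[0,0,0.007]]
    - [0,[2.6,-4.1,4],[0,0,0.007]]
    - [0,[2.6,-4.1,4],[0,0,0.007]]
    - [0,[2.6,-4.1,4],[0,0,0.007]]

```text
clock: 1.7
eef_pos: [568.1, -210.7, 265.7]
tcp_rot: [-3.142, 0.002, -0.177]
contact_force: [0.2, -0.6, 0.4]
opening: 1.001
```

```bash
python3 - <<'E'
from h import *
s=readout.sense();print(s['clock'],s['eef_pos'],s['tcp_rot'],s['qvel'].round(3))
print(mv([571.7,-206,169],-.1745))
E
```

```text
1.7 [ 568.06035467 -210.69237315  265.74164375] [-3.14156608e+00  1.98938604e-03 -1.77382329e-01] [-0.008 -0.017 -0.024  0.     0.005  0.002]
(array([ 0.29, -0.53,  9.67]), array([-0.   ,  0.002, -0.003]))
```

Emit:
play_rows:
  rows:
    - [0,[0.3,-0.5,1],[0,0,0]]
    - [0,[0.3,-0.5,4],[0,0,0]]
    - [0,[0.3,-0.5,7],[0,0,0]]
    - [0,[0.3,-0.5,9],[0,0,0]]
    - [0,[0.3,-0.5,9.7],[0,0,0]]
    - [0,[0.3,-0.5,9.7],[0,0,0]]
    - [0,[0.3,-0.5,9.7],[0,0,0]]
    - [0,[0.3,-0.5,9.7],[0,0,0]]

```text
clock: 2.37
eef_pos: [573.9, -206.4, 171.1]
tcp_rot: [3.141, -0.003, -0.177]
contact_force: [0.2, -0.0, 0.0]
opening: 1.001
```

```bash
python3 - <<'E'
from h import *
s=readout.sense();print(s['clock'],s['eef_pos'],s['tcp_rot'],s['qvel'].round(3),s['contact_force'])
print(mv([571.7,-206,169],-.1745))
im,d=grab_frame('side');save('s2.png',im)
E
```

```text
2.3667 [ 573.93022345 -206.42845689  171.05729467] [ 3.14113347e+00 -2.70531292e-03 -1.77465884e-01] [ 0.002 -0.006 -0.     0.    -0.003  0.   ] [ 0.15142159 -0.02862695  0.01396711]
(array([-0.23, -0.  ,  0.21]), array([ 0.   , -0.003, -0.003]))
```

View pics/s2.png

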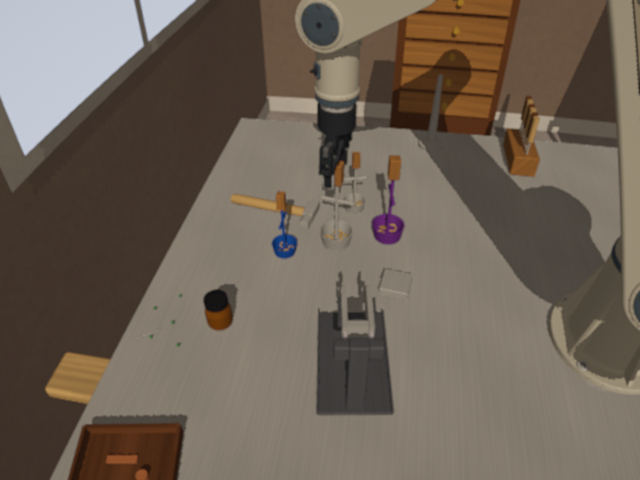

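```bash
python3 - <<'E'
from h import *
im,d=grab_frame('side');save('s3.png',cv2.resize(im[90:230,280:400],None,fx=4,fy=4))
im,d=grab_frame('wrist');save('w3.png',im)
E
```

```text
(no output)
```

View pics/s3.png

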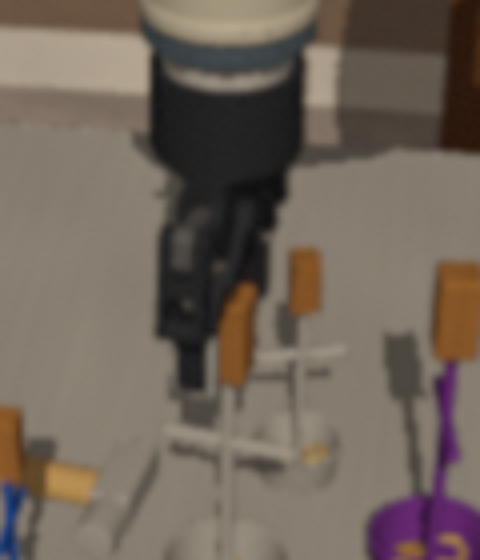

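View pics/w3.png

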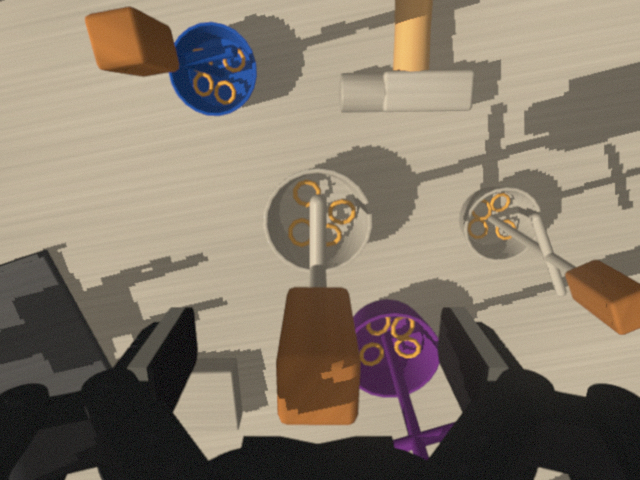

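Emit:
play_rows:
  rows:
    - [0,[-0.2,0,0.2],[0,0,0]]
    - [255,[-0.2,0,0.2],[0,0,0]]
    - [255,[-0.2,0,0.2],[0,0,0]]
    - [255,[-0.2,0,0.2],[0,0,0]]
    - [255,[-0.2,0,0.2],[0,0,0]]
    - [255,[-0.2,0,0.2],[0,0,0]]
    - [255,[-0.2,0,0.2],[0,0,0]]
    - [255,[-0.2,0,0.2],[0,0,0]]
    - [255,[-0.2,0,0.2],[0,0,0]]
    - [255,[-0.2,0,0.2],[0,0,0]]
    - [255,[-0.2,0,0.2],[0,0,0]]
    - [255,[-0.2,0,0.2],[0,0,0]]
  squeeze: 60

```text
clock: 3.52
eef_pos: [571.0, -205.6, 167.4]
tcp_rot: [3.141, -0.0, -0.177]
contact_force: [-0.8, -1.1, 1.6]
opening: 0.272
```

```bash
python3 - <<'E'
from h import *
s=readout.sense();print(s['clock'],s['eef_pos'],s['tcp_rot'],s['opening'],s['qvel'].round(3),s['contact_force'])
E
```

```text
3.5167 [ 571.00190393 -205.61246026  167.39182743] [ 3.14146253e+00 -3.19134336e-04 -1.77182251e-01] 0.27219358933535276 [-0.  0.  0.  0. -0. -0.] [-0.77362937 -1.14633971  1.59314232]
```

Emit:
play_rows:
  rows:
    - [255,[0,0,-0.5],[0,0,0]]
    - [255,[0,0,-1.5],[0,0,0]]
    - [255,[0,0,-2.8],[0,0,0]]
    - [255,[0,0,-4.1],[0,0,0]]
    - [255,[0,0,-5],[0,0,0]]
    - [255,[0,0,-5.4],[0,0,0]]
    - [255,[0,0,-5.4],[0,0,0]]
    - [255,[0,0,-5.4],[0,0,0]]
    - [255,[0,0,-5.4],[0,0,0]]

```text
clock: 4.27
eef_pos: [570.4, -205.3, 220.6]
tcp_rot: [-3.141, 0.001, -0.177]
contact_force: [0.8, -0.6, -3.9]
opening: 0.276
```

```bash
python3 - <<'E'
from h import *
s=readout.sense();print(s['clock'],s['eef_pos'],s['tcp_rot'],s['opening'],s['qvel'].round(3),s['contact_force'])
for k in (-130,-80): print(mv(np.r_[np.array([499.8,109.5])+k*np.array([-.139,.990]),221],.1396))
E
```

```text
4.2667 [ 570.35591644 -205.33082979  220.56358517] [-3.14135014e+00  1.24835994e-03 -1.77189837e-01] 0.27640785989166183 [ 0.001  0.004 -0.    -0.    -0.    -0.001] [ 0.77453613 -0.64712397 -3.86804881]
(array([ -8.45, -17.4 ,  -0.03]), array([-0.   ,  0.001, -0.317]))
(array([-10.  , -22.15,  -0.03]), array([-0.   ,  0.001, -0.317]))
```

Emit:
play_rows:
  rows:
    - [255,[-0.3,-0.7,0],[0,0,-0.01]]
    - [255,[-1.0,-2.2,0],[0,0,-0.03]]
    - [255,[-1.9,-4.2,0],[0,0,-0.06]]
    - [255,[-2.9,-6.4,0],[0,0,-0.1]]
    - [255,[-3.9,-8.6,0],[0,0,-0.14]]
    - [255,[-4.9,-10.8,0],[0,0,-0.18]]
    - [255,[-5.9,-13.0,0],[0,0,-0.22]]
    - [255,[-6.9,-15.2,0],[0,0,-0.26]]
    - [255,[-7.9,-17.4,0],[0,0,-0.3]]
    - [255,[-8.8,-19.4,0],[0,0,-0.317]]
    - [255,[-9.4,-20.8,0],[0,0,-0.317]]
    - [255,[-9.8,-21.6,0],[0,0,-0.317]]

```text
clock: 5.27
eef_pos: [511.0, 26.9, 221.0]
tcp_rot: [-3.141, 0.001, 0.142]
contact_force: [-0.4, -1.6, -2.6]
opening: 0.272
```

Emit:
play_rows:
  rows:
    - [255,[0,0,0],[0,0,0]]
    - [255,[0,0,0],[0,0,0]]
    - [255,[0,0,0],[0,0,0]]
    - [255,[0,0,0],[0,0,0]]

```text
clock: 5.6
eef_pos: [512.6, 23.7, 221.2]
tcp_rot: [3.141, -0.0, 0.139]
contact_force: [-0.3, 0.0, -2.7]
opening: 0.276
```

```bash
cat > look.py <<'E'
from h import *
import sys
t=sys.argv[1]
s=readout.sense();print(s['clock'],s['eef_pos'].round(2),s['tcp_rot'].round(4),round(s['opening'],3),s['contact_force'].round(2))
for n in sys.argv[2:]:
    c=calibration(n);im,d=grab_frame(n);np.savez(n+t+'.npz',im=im,d=d,**{k:np.array(v) for k,v in c.items()})
    if n=='top': b=(230,360,90,290)
    elif n=='side': b=(200,380,280,440)
    else: b=(0,480,0,640)
    f=1 if n=='wrist' else min(800/(b[3]-b[2]),600/(b[1]-b[0]))
    save(n+t+'.png',cv2.resize(im[b[0]:b[1],b[2]:b[3]],None,fx=f,fy=f,interpolation=2))
E
python3 look.py 4 top side wrist
```

```text
5.6 [512.63  23.68 221.24] [ 3.1414 -0.      0.1391] 0.276 [-0.34  0.03 -2.74]
```

View pics/top4.png

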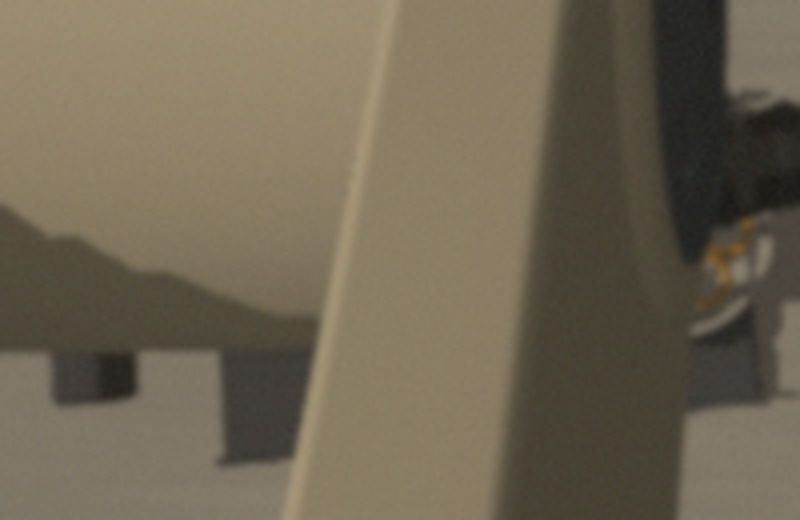

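View pics/side4.png

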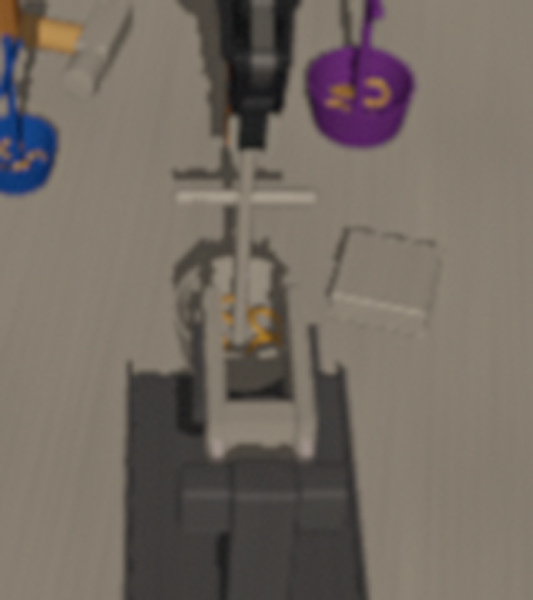

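View pics/wrist4.png

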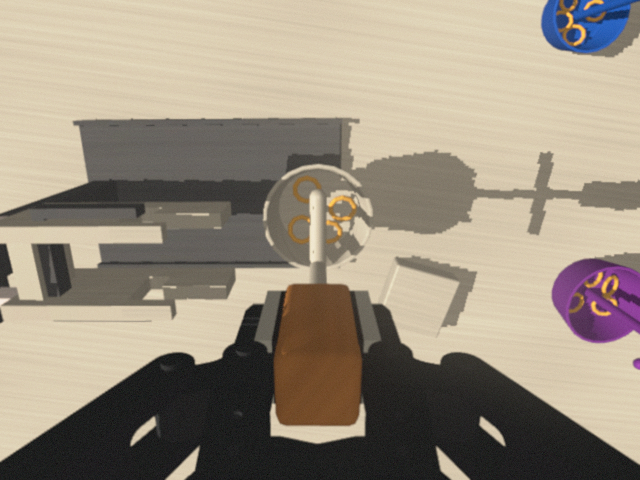

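```bash
python3 - <<'E'
from h import *
a=np.load('wrist4.npz');c={k:(a[k] if a[k].ndim else float(a[k])) for k in ['vfov','cx','cy','k1','cam_to_world']};d=a['d']
v,u=np.mgrid[:480,:640];P=pts(c,np.c_[u.ravel(),v.ravel()],d.ravel()).reshape(480,640,3)
ux=np.array([np.cos(.1396),np.sin(.1396)]);uy=np.array([-ux[1],ux[0]]);o=np.array([501,102.])
S=np.dstack([(P[...,:2]-o)@ux,(P[...,:2]-o)@uy,P[...,2]])
print('liptop');
for nm,(y0,y1,x0,x1),lo,hi in [('lipA',(220,248,60,180),178,188),('lipB',(295,325,60,190),178,188),('sillA',(200,232,140,245),154,168),('sillB',(262,305,170,245),154,168),('bar',(185,285,305,330),100,190)]:
    m=np.zeros(d.shape,bool);m[y0:y1,x0:x1]=1;m&=(d>0)&(S[...,2]>lo)&(S[...,2]<hi);q=S[m]
    print(nm,len(q));
    if len(q)>5:print(np.percentile(q,[1,50,99],axis=0).round(1).tolist(),cv2.minAreaRect(q[:,:2].astype(np.float32)))
m=np.zeros(d.shape,bool);m[185:285,300:335]=1;m&=(d>0)&(S[...,2]>120)
q=P[m];l=cv2.fitLine(q.astype(np.float32),2,0,.01,.01).ravel();print(l)
s=readout.sense();print('tcp stand',(s['eef_pos'][:2]-o)@ux,(s['eef_pos'][:2]-o)@uy)
E
```

```text
liptop
lipA 2120
[[16.1, -7.9, 178.3], [20.8, 14.0, 183.8], [24.4, 39.0, 185.3]] ((20.364702224731445, 16.71182632446289), (49.919410705566406, 8.832204818725586), 89.56867218017578)
lipB 2329
[[-24.2, -8.0, 178.2], [-18.7, 18.7, 183.8], [-15.5, 46.6, 185.3]] ((-19.960102081298828, 20.244953155517578), (9.338146209716797, 57.60835266113281), 0.329422265291214)
sillA 1236
[[16.5, -30.1, 154.2], [21.6, -14.2, 160.8], [29.2, 7.2, 166.6]] ((21.34189224243164, -10.315757751464844), (40.658447265625, 11.99227523803711), 81.5554428100586)
sillB 1096
[[-23.6, -30.2, 154.3], [-18.2, -15.2, 160.7], [-15.3, 0.2, 162.3]] ((-19.419971466064453, -14.480049133300781), (8.990429878234863, 32.07250213623047), 0.334978312253952)
bar 1346
[[3.2, -83.2, 175.1], [20.3, -79.4, 178.3], [38.8, -75.6, 189.0]] ((20.45830535888672, -79.38883209228516), (7.9775238037109375, 38.33238983154297), 89.43302154541016)
[ 7.3219770e-01  9.4733283e-02 -6.7447180e-01  5.2989386e+02
  2.5988596e+01  1.8297833e+02]
tcp stand 0.5659919195262918 -79.13363008412844
```

Emit:
play_rows:
  rows:
    - [255,[0,-0.3,0.2],[0,0,0]]
    - [255,[0,-1.0,0.5],[0,0,0]]
    - [255,[0,-2.0,0.7],[0,0,0]]
    - [255,[0,-3.0,0.7],[0,0,0]]
    - [255,[0,-3.7,0.7],[0,0,0]]
    - [255,[0,-4.0,0.7],[0,0,0]]
    - [255,[0,-4.0,0.7],[0,0,0]]
    - [255,[0,-4.0,0.7],[0,0,0]]
    - [255,[0,-4.0,0.7],[0,0,0]]

```text
clock: 6.5
eef_pos: [507.0, 63.9, 214.4]
tcp_rot: [3.141, -0.0, 0.14]
contact_force: [1.0, 0.5, -2.7]
opening: 0.273
```

```bash
cat > meas.py <<'E'
from h import *
import sys
def meas(t,bary):
    a=np.load('wrist%s.npz'%t);c={k:(a[k] if a[k].ndim else float(a[k])) for k in ['vfov','cx','cy','k1','cam_to_world']};d=a['d']
    v,u=np.mgrid[:480,:640];P=pts(c,np.c_[u.ravel(),v.ravel()],d.ravel()).reshape(480,640,3)
    ux=np.array([np.cos(.1396),np.sin(.1396)]);uy=np.array([-ux[1],ux[0]]);o=np.array([501,102.])
    S=np.dstack([(P[...,:2]-o)@ux,(P[...,:2]-o)@uy,P[...,2]])
    def st(n,m):
        q=S[m&(d>0)]; print(n,len(q), np.percentile(q,[2,50,98],axis=0).round(1).tolist() if len(q)>5 else '')
        return q
    z=S[...,2];x=S[...,0];y=S[...,1]
    lip=(z>181)&(z<187)&(y<40)&(y>-25)
    st('lip+',lip&(abs(x-20)<6));st('lip-',lip&(abs(x+20)<6))
    sl=(z>157)&(z<164)&(y>-45)&(y<20)
    st('sill+',sl&(abs(x-20)<5));st('sill-',sl&(abs(x+20)<5))
    b=st('bar',(abs(y-bary)<8)&(x>26)&(x<45)&(z>150)&(z<185))
    s=readout.sense();print('tcp stand',((s['eef_pos'][:2]-o)@ux).round(2),((s['eef_pos'][:2]-o)@uy).round(2),s['eef_pos'][2].round(2))
meas(sys.argv[1],float(sys.argv[2]))
E
python3 look.py 5 wrist side; python3 meas.py 5 -40
```

```text
6.5 [506.95  63.91 214.35] [ 3.1414e+00 -1.0000e-04  1.4000e-01] 0.273 [ 0.98  0.47 -2.71]
lip+ 2161 [[16.2, -7.4, 181.5], [20.6, 15.7, 184.0], [24.4, 39.0, 185.3]]
lip- 1676 [[-23.8, -2.5, 181.3], [-19.0, 18.3, 183.9], [-15.5, 39.2, 185.2]]
sill+ 1131 [[16.6, -29.4, 157.6], [21.3, -14.3, 160.9], [24.5, 3.7, 162.2]]
sill- 607 [[-23.1, -18.4, 157.3], [-17.7, -2.5, 160.8], [-15.3, 19.1, 163.3]]
bar 481 [[26.3, -42.4, 168.4], [32.7, -38.7, 171.3], [39.1, -35.0, 172.9]]
tcp stand 0.58 -38.72 214.35
```

View pics/wrist5.png

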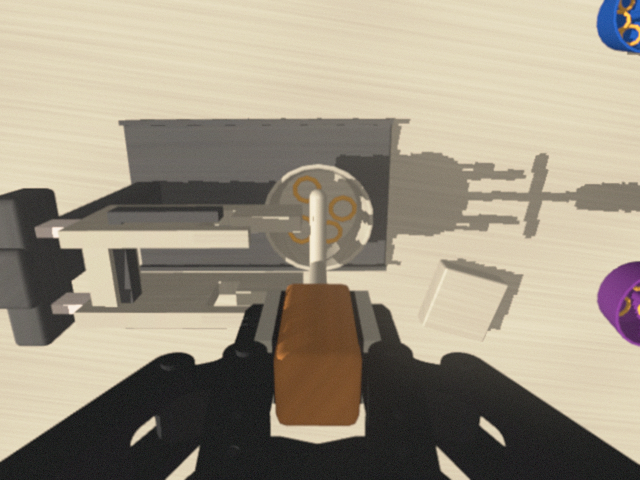

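View pics/side5.png

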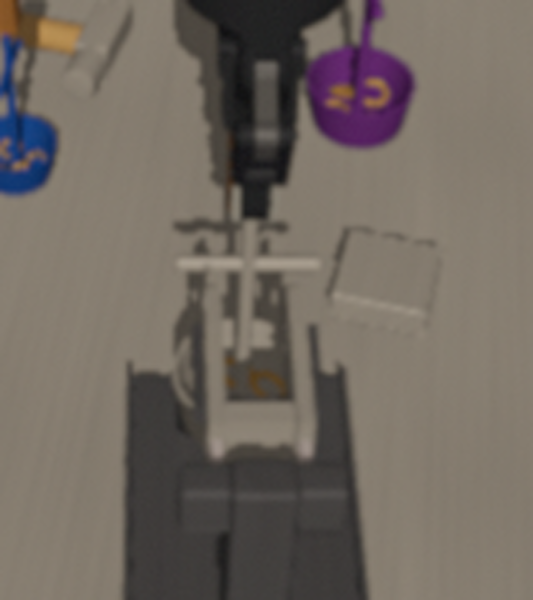

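Emit:
play_rows:
  rows:
    - [255,[0,-0.2,0],[0,0,0]]
    - [255,[0,-0.6,0],[0,0,0]]
    - [255,[0,-1.0,0],[0,0,0]]
    - [255,[0,-1.4,0],[0,0,0]]
    - [255,[0,-1.8,0],[0,0,0]]
    - [255,[0,-2.2,0],[0,0,0]]
    - [255,[0,-2.6,0],[0,0,0]]
    - [255,[0,-3.0,0],[0,0,0]]
    - [255,[0,-3.3,0],[0,0,0]]
    - [255,[0,-3.4,0],[0,0,0]]
    - [255,[0,-3.4,0],[0,0,0]]
    - [255,[0,-3.4,0],[0,0,0]]

```text
clock: 7.6
eef_pos: [502.2, 97.7, 214.3]
tcp_rot: [3.142, 0.0, 0.14]
contact_force: [0.5, -0.1, -2.4]
opening: 0.273
```

```bash
python3 look.py 6 wrist side; python3 meas.py 6 -5
```

```text
7.6 [502.16  97.67 214.28] [3.1415 0.     0.14  ] 0.273 [ 0.52 -0.05 -2.39]
lip+ 2135 [[16.3, -6.8, 181.6], [20.7, 16.2, 184.0], [24.4, 39.1, 185.3]]
lip- 354 [[-23.8, 30.1, 181.4], [-18.6, 35.4, 183.9], [-15.4, 39.8, 185.2]]
sill+ 877 [[16.6, -29.5, 157.6], [21.2, -17.9, 161.0], [24.5, 3.2, 162.4]]
sill- 51 [[-16.1, -29.9, 157.0], [-15.6, -23.6, 158.4], [-15.1, 19.5, 159.6]]
bar 474 [[26.3, -8.3, 168.4], [32.6, -4.6, 171.1], [38.9, -0.9, 172.8]]
tcp stand 0.5 -4.62 214.24
```

View pics/wrist6.png

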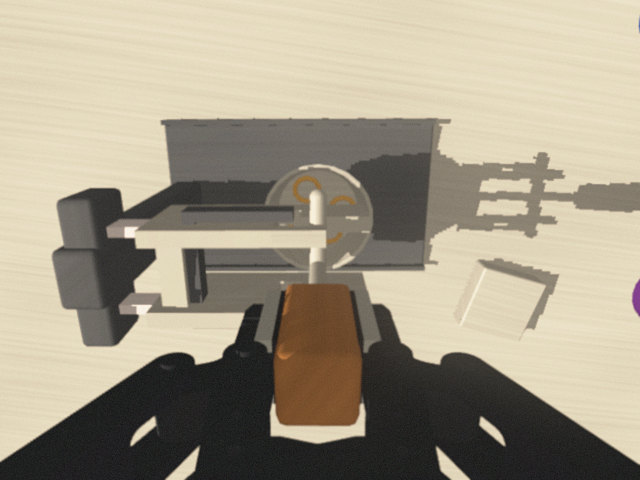

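View pics/side6.png

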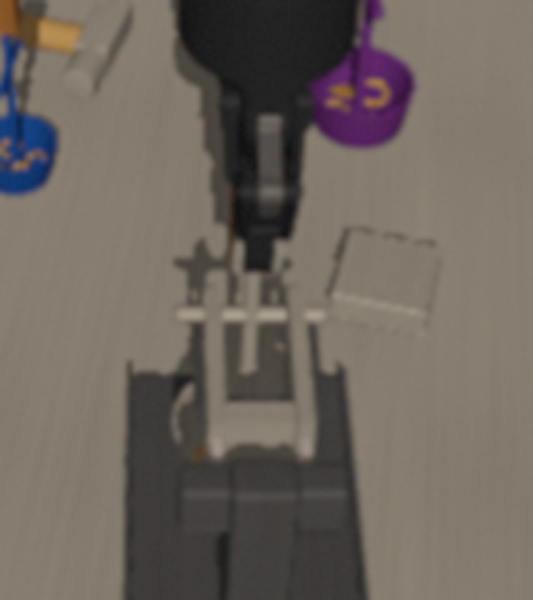

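Emit:
play_rows:
  rows:
    - [255,[0,-0.1,0],[0,0,0]]
    - [255,[0,-0.2,0],[0,0,0]]
    - [255,[0,-0.3,0],[0,0,0]]
    - [255,[0,-0.4,0],[0,0,0]]
    - [255,[0,-0.5,0],[0,0,0]]
    - [255,[0,-0.6,0],[0,0,0]]
    - [255,[0,-0.6,0],[0,0,0]]
    - [255,[0,-0.6,0],[0,0,0]]

```text
clock: 8.37
eef_pos: [501.3, 103.7, 214.3]
tcp_rot: [3.142, -0.0, 0.14]
contact_force: [0.2, 0.4, -2.1]
opening: 0.274
```

Emit:
play_rows:
  rows:
    - [255,[0,-0.05,0],[0,0,0]]
    - [255,[0,-0.1,0],[0,0,0]]
    - [255,[0,-0.15,0],[0,0,0]]
    - [255,[0,-0.2,0],[0,0,0]]
    - [255,[0,-0.2,0],[0,0,0]]
    - [255,[0,-0.2,0],[0,0,0]]

```text
clock: 8.87
eef_pos: [501.1, 105.4, 214.3]
tcp_rot: [3.141, 0.0, 0.14]
contact_force: [0.5, -2.3, -2.8]
opening: 0.272
```

```bash
python3 look.py 7 wrist; python3 meas.py 7 3
```

```text
8.8667 [501.08 105.36 214.28] [3.1411 0.     0.14  ] 0.272 [ 0.47 -2.28 -2.79]
lip+ 2133 [[16.2, -6.9, 181.7], [20.6, 15.9, 184.0], [24.4, 39.1, 185.4]]
lip- 53 [[-22.0, 37.8, 181.2], [-17.0, 39.2, 183.7], [-15.6, 40.0, 184.8]]
sill+ 955 [[16.6, -29.5, 157.5], [21.4, -17.0, 161.0], [24.6, -1.8, 162.4]]
sill- 230 [[-22.2, -30.0, 157.2], [-16.8, -26.1, 160.7], [-15.1, -14.2, 162.4]]
bar 606 [[26.3, -0.6, 165.2], [30.8, 4.1, 171.3], [38.8, 10.7, 174.7]]
tcp stand 0.56 3.35 214.29
```

Emit:
play_rows:
  rows:
    - [255,[0,-0.05,0],[0,0,0]]
    - [255,[0,-0.1,0],[0,0,0]]
    - [255,[0,-0.15,0],[0,0,0]]
    - [255,[0,-0.2,0],[0,0,0]]
    - [255,[0,-0.25,0],[0,0,0]]
    - [255,[0,-0.3,0],[0,0,0]]
    - [255,[0,-0.3,0],[0,0,0]]
    - [255,[0,-0.3,0],[0,0,0]]

```text
clock: 9.58
eef_pos: [500.6, 108.5, 214.3]
tcp_rot: [3.141, -0.0, 0.14]
contact_force: [1.0, -2.4, -3.8]
opening: 0.273
```

Emit:
play_rows:
  rows:
    - [255,[0,-0.05,0],[0,0,0]]
    - [255,[0,-0.1,0],[0,0,0]]
    - [255,[0,-0.15,0],[0,0,0]]
    - [255,[0,-0.2,0],[0,0,0]]
    - [255,[0,-0.2,0],[0,0,0]]
    - [255,[0,-0.2,0],[0,0,0]]

```text
clock: 10.08
eef_pos: [500.3, 110.5, 214.3]
tcp_rot: [3.141, 0.0, 0.14]
contact_force: [1.2, -3.6, -2.5]
opening: 0.272
```

```bash
python3 look.py 8 wrist side; python3 meas.py 8 8
```

```text
10.0833 [500.35 110.49 214.28] [3.1415 0.     0.1399] 0.272 [ 1.21 -3.59 -2.49]
lip+ 2140 [[16.3, -7.0, 181.6], [20.7, 16.2, 184.0], [24.4, 39.0, 185.4]]
lip- 0 
sill+ 1068 [[16.6, -29.5, 157.4], [21.6, -15.3, 161.0], [24.6, 3.4, 162.3]]
sill- 395 [[-22.9, -30.0, 157.3], [-17.6, -24.0, 160.8], [-15.2, -10.5, 162.3]]
bar 595 [[26.3, 4.6, 165.5], [31.0, 9.3, 171.2], [38.9, 15.6, 174.8]]
tcp stand 0.53 8.5 214.28
```

View pics/wrist8.png

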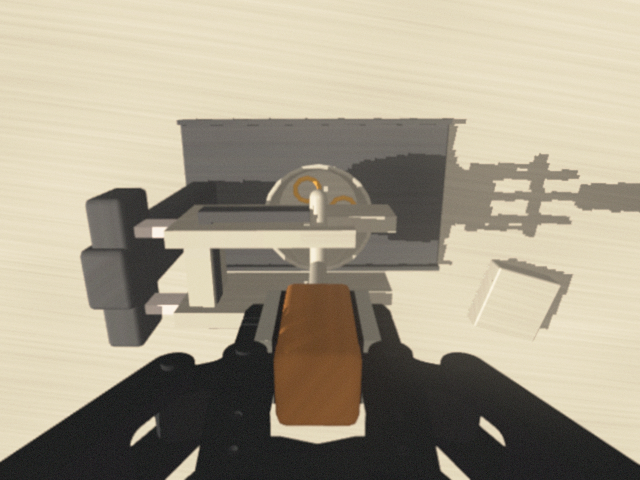

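Emit:
play_rows:
  rows:
    - [255,[0,-0.05,0],[0,0,0]]
    - [255,[0,-0.1,0],[0,0,0]]
    - [255,[0,-0.15,0],[0,0,0]]
    - [255,[0,-0.15,0],[0,0,0]]
    - [255,[0,-0.15,0],[0,0,0]]

```text
clock: 10.6
eef_pos: [500.1, 112.0, 214.3]
tcp_rot: [3.142, -0.0, 0.14]
contact_force: [1.0, -4.0, -2.5]
opening: 0.273
```

Emit:
play_rows:
  rows:
    - [255,[0,0,0.05],[0,0,0]]
    - [255,[0,0,0.1],[0,0,0]]
    - [255,[0,0,0.15],[0,0,0]]
    - [255,[0,0,0.2],[0,0,0]]
    - [255,[0,0,0.25],[0,0,0]]
    - [255,[0,0,0.3],[0,0,0]]
    - [255,[0,0,0.3],[0,0,0]]

```text
clock: 11.18
eef_pos: [500.2, 112.0, 211.2]
tcp_rot: [-3.142, -0.0, 0.14]
contact_force: [0.7, -4.8, -1.6]
opening: 0.274
```

```bash
python3 look.py 9 wrist; python3 meas.py 9 10
```

```text
11.1833 [500.18 112.01 211.19] [-3.1416e+00 -1.0000e-04  1.3980e-01] 0.274 [ 0.73 -4.81 -1.58]
lip+ 2167 [[16.4, -7.0, 181.6], [20.8, 15.9, 184.0], [24.4, 39.1, 185.3]]
lip- 0 
sill+ 1098 [[16.6, -29.5, 157.8], [21.5, -15.3, 161.0], [24.6, 3.6, 162.4]]
sill- 382 [[-23.0, -30.0, 157.4], [-17.7, -24.5, 160.9], [-15.2, -16.9, 162.2]]
bar 625 [[26.2, 6.2, 165.2], [30.6, 10.8, 168.3], [38.9, 17.7, 174.8]]
tcp stand 0.58 10.06 211.2
```

Emit:
play_rows:
  rows:
    - [255,[0,0,0.05],[0,0,0]]
    - [255,[0,0,0.1],[0,0,0]]
    - [255,[0,0,0.1],[0,0,0]]
    - [255,[0,0,0.1],[0,0,0]]

```text
clock: 11.57
eef_pos: [500.1, 112.0, 210.2]
tcp_rot: [3.142, -0.0, 0.14]
contact_force: [1.3, -3.1, -2.6]
opening: 0.273
```

Emit:
play_rows:
  rows:
    - [255,[0,0,0.05],[0,0,0]]
    - [255,[0,0,0.1],[0,0,0]]
    - [255,[0,0,0.1],[0,0,0]]
    - [255,[0,0,0.1],[0,0,0]]

```text
clock: 11.9
eef_pos: [500.1, 112.0, 209.1]
tcp_rot: [-3.142, 0.0, 0.14]
contact_force: [1.0, -4.4, -3.7]
opening: 0.277
```

Emit:
play_rows:
  rows:
    - [255,[0,0,0.05],[0,0,0]]
    - [255,[0,0,0.1],[0,0,0]]
    - [255,[0,0,0.15],[0,0,0]]
    - [255,[0,0,0.2],[0,0,0]]
    - [255,[0,0,0.25],[0,0,0]]
    - [255,[0,0,0.3],[0,0,0]]
    - [255,[0,0,0.3],[0,0,0]]
    - [255,[0,0,0.3],[0,0,0]]

```text
clock: 12.57
eef_pos: [499.7, 112.0, 205.8]
tcp_rot: [-3.141, 0.001, 0.14]
contact_force: [1.3, -3.2, -9.5]
opening: 0.276
```

Emit:
play_rows:
  rows:
    - [255,[0,0,0.05],[0,0,0]]
    - [255,[0,0,0.1],[0,0,0]]
    - [255,[0,0,0.15],[0,0,0]]
    - [255,[0,0,0.2],[0,0,0]]
    - [255,[0,0,0.25],[0,0,0]]
    - [255,[0,0,0.3],[0,0,0]]
    - [255,[0,0,0.35],[0,0,0]]
    - [255,[0,0,0.4],[0,0,0]]
    - [255,[0,0,0.4],[0,0,0]]
    - [255,[0,0,0.4],[0,0,0]]

```text
clock: 13.4
eef_pos: [500.1, 112.0, 202.3]
tcp_rot: [-3.142, 0.0, 0.14]
contact_force: [0.3, 0.2, -3.0]
opening: 0.269
```

```bash
python3 look.py 10 wrist side; python3 meas.py 10 10
```

```text
13.4 [500.14 112.   202.26] [-3.1416  0.      0.1398] 0.269 [ 0.26  0.16 -3.04]
lip+ 2379 [[16.5, -6.9, 181.7], [20.8, 16.1, 184.0], [24.5, 39.1, 185.3]]
lip- 0 
sill+ 1318 [[16.5, -29.4, 157.5], [21.3, -14.2, 160.9], [24.6, 11.3, 162.3]]
sill- 284 [[-23.0, -30.0, 157.3], [-16.3, -26.2, 160.8], [-15.2, -16.9, 162.1]]
bar 768 [[26.2, 6.2, 156.6], [30.3, 10.8, 164.1], [38.7, 17.5, 174.9]]
tcp stand 0.59 10.04 202.32
```

View pics/wrist10.png

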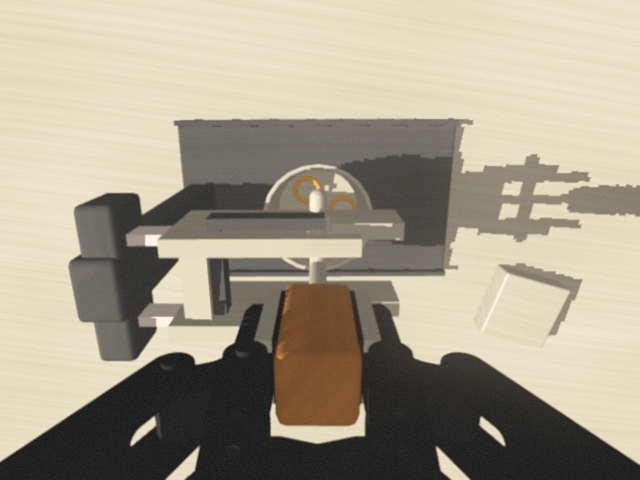

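Emit:
play_rows:
  rows:
    - [255,[0,0,0.05],[0,0,0]]
    - [255,[0,0,0.1],[0,0,0]]
    - [255,[0,0,0.15],[0,0,0]]
    - [255,[0,0,0.2],[0,0,0]]
    - [255,[0,0,0.25],[0,0,0]]
    - [255,[0,0,0.3],[0,0,0]]
    - [255,[0,0,0.3],[0,0,0]]
    - [255,[0,0,0.3],[0,0,0]]

```text
clock: 14.17
eef_pos: [500.1, 112.0, 199.3]
tcp_rot: [-3.142, 0.0, 0.14]
contact_force: [-0.1, -0.5, -2.4]
opening: 0.273
```

Emit:
play_rows:
  rows:
    - [255,[0,0,0.03],[0,0,0]]
    - [255,[0,0,0.05],[0,0,0]]
    - [255,[0,0,0.05],[0,0,0]]
    - [255,[0,0,0.05],[0,0,0]]

```text
clock: 14.5
eef_pos: [500.2, 112.0, 198.8]
tcp_rot: [-3.142, -0.0, 0.14]
contact_force: [-0.9, 0.2, -2.4]
opening: 0.274
```

Emit:
play_rows:
  rows:
    - [255,[0,0,0.03],[0,0,0]]
    - [255,[0,0,0.05],[0,0,0]]
    - [255,[0,0,0.05],[0,0,0]]
    - [255,[0,0,0.05],[0,0,0]]

```text
clock: 14.83
eef_pos: [500.2, 112.0, 198.3]
tcp_rot: [-3.142, -0.0, 0.14]
contact_force: [-0.3, -0.1, -2.4]
opening: 0.275
```

Emit:
play_rows:
  rows:
    - [255,[0,0,0.03],[0,0,0]]
    - [255,[0,0,0.03],[0,0,0]]
    - [255,[0,0,0.03],[0,0,0]]
    - [255,[0,0,0.03],[0,0,0]]

```text
clock: 15.17
eef_pos: [500.2, 112.0, 198.2]
tcp_rot: [-3.142, -0.0, 0.14]
contact_force: [-0.7, -0.9, 1.8]
opening: 0.272
```

Emit:
play_rows:
  rows:
    - [255,[0,0,0],[0,0,0]]
    - [255,[0,0,0],[0,0,0]]
    - [180,[0,0,0],[0,0,0]]
    - [172,[0,0,0],[0,0,0]]
    - [164,[0,0,0],[0,0,0]]
    - [156,[0,0,0],[0,0,0]]
    - [148,[0,0,0],[0,0,0]]
    - [140,[0,0,0],[0,0,0]]
    - [130,[0,0,0],[0,0,0]]
    - [120,[0,0,0],[0,0,0]]
    - [120,[0,0,0],[0,0,0]]
  squeeze: 20

```text
clock: 16.08
eef_pos: [500.2, 112.0, 198.0]
tcp_rot: [-3.142, 0.0, 0.14]
contact_force: [0.1, 0.9, -0.0]
opening: 0.531
```

```bash
python3 look.py 11 wrist side; python3 meas.py 11 10
```

```text
16.0833 [500.16 112.02 197.97] [-3.1416  0.      0.1398] 0.531 [ 0.14  0.87 -0.03]
lip+ 2522 [[16.3, -6.9, 181.6], [20.7, 16.0, 184.0], [24.4, 39.1, 185.4]]
lip- 440 [[-23.9, -7.8, 181.3], [-18.6, 31.3, 183.9], [-15.4, 35.7, 185.1]]
sill+ 1287 [[16.6, -29.4, 157.5], [21.5, -15.0, 161.0], [24.6, 3.5, 162.3]]
sill- 462 [[-23.7, -18.9, 157.4], [-18.5, -13.3, 160.9], [-15.2, -7.4, 162.2]]
bar 839 [[26.3, 6.2, 152.5], [30.3, 10.8, 163.4], [38.9, 17.6, 175.0]]
tcp stand 0.55 10.02 197.96
```

View pics/wrist11.png

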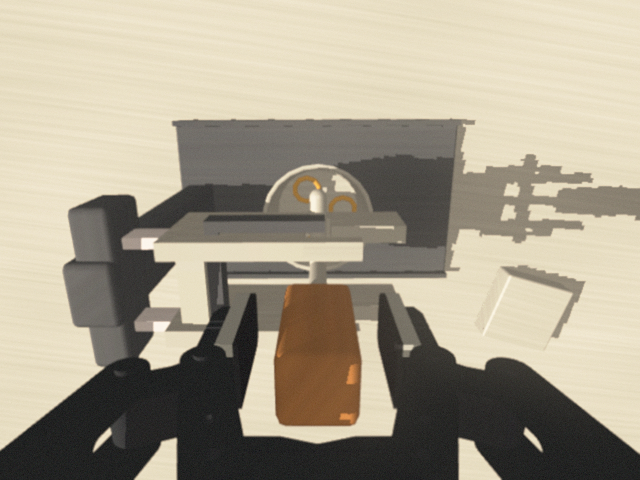

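View pics/side11.png

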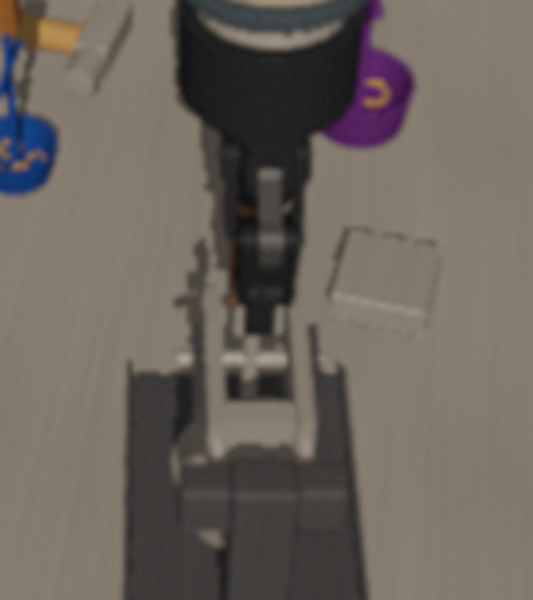

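Emit:
play_rows:
  rows:
    - [100,[0,0,0],[0,0,0]]
    - [100,[0,0,-0.5],[0,0,0]]
    - [100,[0,0,-1.5],[0,0,0]]
    - [100,[0,0,-3],[0,0,0]]
    - [100,[0,0,-5],[0,0,0]]
    - [100,[0,0,-7],[0,0,0]]
    - [100,[0,0,-9],[0,0,0]]
    - [100,[0,0,-11],[0,0,0]]
    - [100,[0,0,-12],[0,0,0]]
    - [100,[0,0,-12],[0,0,0]]
    - [100,[0,0,-12],[0,0,0]]
    - [100,[0,0,-12],[0,0,0]]

```text
clock: 17.18
eef_pos: [499.6, 111.9, 317.0]
tcp_rot: [3.142, 0.001, 0.14]
contact_force: [0.6, 0.1, -1.2]
opening: 0.605
```

```bash
python3 look.py 12 wrist side; python3 meas.py 12 10; python3 - <<'E'
from h import *
for t in ['12']:
    a=np.load('wrist12.npz');c={k:(a[k] if a[k].ndim else float(a[k])) for k in ['vfov','cx','cy','k1','cam_to_world']}
    v,u=np.mgrid[:480,:640];P=pts(c,np.c_[u.ravel(),v.ravel()],a['d'].ravel())
    q=P[(P[:,2]>240)&(P[:,2]<252)&(np.hypot(P[:,0]-500,P[:,1]-112)<40)];print('grip top',len(q),q.mean(0),cv2.minAreaRect(q[:,:2].astype(np.float32)))
E
```

```text
17.1833 [499.56 111.89 316.98] [3.1415e+00 1.5000e-03 1.3980e-01] 0.605 [ 0.58  0.06 -1.19]
lip+ 875 [[16.7, -7.3, 182.2], [20.8, 15.6, 184.1], [24.5, 39.1, 185.5]]
lip- 301 [[-23.5, -8.0, 182.0], [-19.2, 31.3, 183.9], [-15.4, 39.6, 185.3]]
sill+ 427 [[17.0, -29.6, 157.4], [22.1, -17.1, 161.0], [24.6, 3.0, 162.7]]
sill- 330 [[-22.9, -29.8, 158.2], [-18.7, -18.6, 160.9], [-15.2, -7.2, 162.4]]
bar 295 [[26.2, 5.8, 152.4], [30.4, 10.9, 156.4], [38.8, 17.8, 175.1]]
tcp stand -0.12 9.97 316.7
grip top 1851 [502.76058373 112.34776608 246.34034949] ((501.735107421875, 112.18836975097656), (23.516035079956055, 23.87242889404297), 7.931065082550049)
```

View pics/wrist12.png

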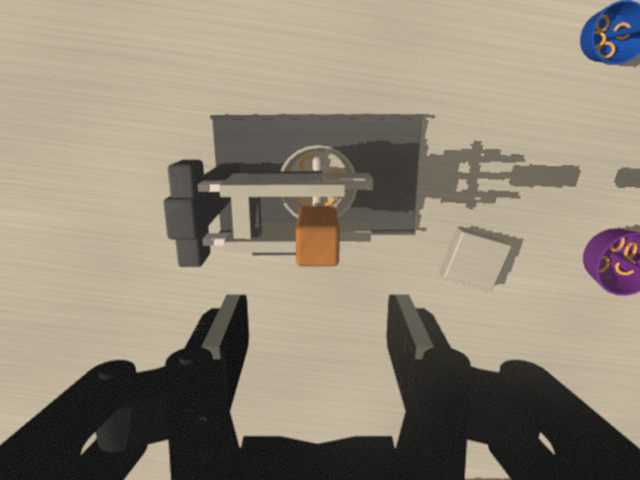

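View pics/side12.png

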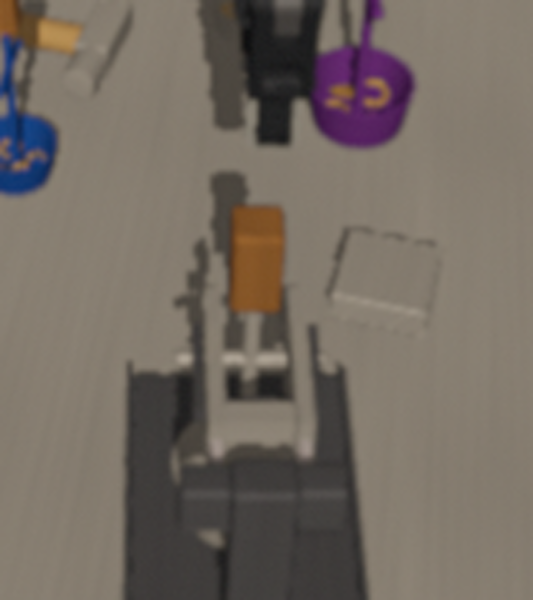

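```bash
python3 -c "
from rig import r,readout
print(readout.sense()['contact_force'].round(2)); print(r.sign_off())"
```

```text
[ 0.44 -0.6   0.38]
the job is handed in; nothing more can be done
None
```

I hung the larger steel basket on the drip stand and handed the job in at about 17 s. I gripped it by its wooden grip and turned it 18° to line up with the stand. The bar went into the side slot and pushed the tongue back about 7 mm. I lowered it into the throat, released it and raised the gripper straight up until clear.

**Last checks:**
- **Height:** the grip's top was about 246 mm above the bench, which puts the crossbar at about 151 mm (home).
- **Alignment:** the basket's direction measured 7.9°, against 8.0° for the stand. The grip stands straight over the bar, so the basket is upright.
- **Throat position:** the throat measured about +10 mm along the stand, well inside the 36 mm limit.
- **Forces:** the push on the tongue read up to 4.8 N and landing in the throat about 4 N. One vertical wrist reading showed −9.5 N while the bar slid down past the tongue; I treated it as a brief effect of that, and it was back to −3 N by the next reading.
- **Tongue:** the sideways force dropped to zero once the bar was down, so I take it that the tongue sprung back. I did not see it over the bar directly.
- **Other things on the bench:** the parts in the last pictures (bench block, mallet head, blue and purple baskets) look unmoved. The jar was out of those views, but the arm did not go near it.

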